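Catch a portion of ice and put it on the scale

TASK

Take the small steel pan by its handle, hold it up level under the mouth of the ice chute and push the chute's paddle back with the pan's rim, so that all five ice cubes slide into the pan and none is spilt. Then set the pan with the ice down on the middle of the kitchen scale, without dropping it, and let go; do not disturb the squeeze bottle, the can or the remote control.

Things in the scene. Friction and masses are not known exactly. Their poses are not given: they have to be found in the camera images.
- pan_center (a point): Small open steel pan, 140 mm across the rim, 70 mm high, flat foot 116 mm across, wall 3 mm, floor 4 mm thick, about 150 g empty. The point is on the pan's axis half-way up (35 mm above its foot, 35 mm below the rim). z up; the handle points along its -x. It starts on the counter, left or right of the dispenser.
- pan_handle (a point): Middle of the gripping part of the pan's straight level black handle: 135 mm from the pan's axis along the pan's -x, 58 mm above its foot. The handle is a bar 14 mm wide, 16 mm high, reaching from 67 to 189 mm from the axis. Same axes as the pan.
- dispenser: Fixed ice dispenser stand; origin under the middle of its foot plate (160 x 120 mm); x level, away from where the ice comes out. Its open aluminium chute, 39 mm wide, 165 mm long, slopes down at 27 degrees to the mouth, on a column that begins 100 mm behind the lip. A gate across the chute 14 mm up from the lip holds the ice; its guide rises 85 mm above the chute floor.
- mouth (a point): Lip of the chute, middle of its floor edge: 130 mm from the dispenser's origin along its -x, 190 mm above the counter. Axes as the dispenser's: x points from the lip level into the dispenser, z up. The ice shoots off along -x and falls: 55 mm lower the cubes come down 20 to 65 mm in front of the lip.
- paddle (a joint): Turn of the black paddle hanging under the lip, rad: 0 at rest, up to a stop at 0.5 as its lower end is pushed along +x of the mouth. It lifts the gate 11.5 mm per 0.1 rad; cubes pass from about 0.2, wide open at 0.35. A spring returns it; holding it open takes about 5 N at 50 mm below the hinge. The hinge is 12 mm behind the lip, 18 mm below it.
- paddle_face (a point): Point on the paddle's front face, on its middle line, 50 mm below its hinge. At rest the paddle (70 mm wide, 80 mm long) leans out by 0.35 rad, so that this point is about 7 mm in front of the lip and 66 mm below it; at 0.35 rad it hangs plumb, this point about 9 mm behind the lip.
- scale_top (a point): Centre of the flat square top plate (160 x 160 mm) of a fixed grey kitchen scale, 22 mm above the counter; z up, its dark display strip lies on its -x side. On the side of the dispenser where the pan is not.
- squeeze_bottle: Yellow squeeze bottle with a pointed tip, 56 mm across, 180 mm high; origin at the middle of its foot. A bystander.
- can: Drink can, 66 mm across, 115 mm high; origin at the middle of its foot. A bystander.
- remote: White remote control lying flat, 50 x 150 x 20 mm (long along its y); origin at the middle of its underside. A bystander.
- ice0_center (a point): Centre of an ice cube, 24 mm square and high with a domed top, 12 g, slippery; number 1 from the gate in the row of five that lies in the chute.
- ice1_center (a point): Centre of an ice cube, 24 mm square and high with a domed top, 12 g, slippery; number 2 from the gate in the row of five that lies in the chute.
- ice2_center (a point): Centre of an ice cube, 24 mm square and high with a domed top, 12 g, slippery; number 3 from the gate in the row of five that lies in the chute.
- ice3_center (a point): Centre of an ice cube, 24 mm square and high with a domed top, 12 g, slippery; number 4 from the gate in the row of five that lies in the chute.
- ice4_center (a point): Centre of an ice cube, 24 mm square and high with a domed top, 12 g, slippery; number 5 from the gate in the row of five that lies in the chute.

How it is judged:
On the way, in this order (a step that is already met when the one before it is completed fails the run):
1. the pan, held up off the counter and level (within 0.35 rad) under the chute's mouth, pushes the paddle back with its side or rim (height (world z) of pan_center above 0.06 m and horizontal distance between pan_center and mouth below 0.095 m and value of joint paddle above 0.15 rad and contact force between pan and paddle above 0.3 N and angle between pan_center's own z axis and vertical below 0.35 rad), for 0.04 s.
2. all five cubes are in the pan, which is still held up off the counter and level (horizontal distance between each of ice0_center, ice1_center, ice2_center, ice3_center, ice4_center and pan_center below 0.064 m and z of ice0_center in the frame of pan_center between -0.034 and 0.041 m and z of ice1_center in the frame of pan_center between -0.034 and 0.041 m and z of ice2_center in the frame of pan_center between -0.034 and 0.041 m and z of ice3_center in the frame of pan_center between -0.034 and 0.041 m and z of ice4_center in the frame of pan_center between -0.034 and 0.041 m and height (world z) of pan_center above 0.06 m and angle between pan_center's own z axis and vertical below 0.35 rad), for 0.2 s.
At the end, for the whole second after the job is handed in: The pan stands upright and still on the scale's plate, its axis within 40 mm of the plate's centre (so it stands securely), released, with all five cubes inside it (heaped ones count, up to a centre 6 mm above the rim); the paddle has sprung back (horizontal distance between each of ice0_center, ice1_center, ice2_center, ice3_center, ice4_center and pan_center below 0.064 m and z of ice0_center in the frame of pan_center between -0.034 and 0.041 m and z of ice1_center in the frame of pan_center between -0.034 and 0.041 m and z of ice2_center in the frame of pan_center between -0.034 and 0.041 m and z of ice3_center in the frame of pan_center between -0.034 and 0.041 m and z of ice4_center in the frame of pan_center between -0.034 and 0.041 m and horizontal distance between pan_center and scale_top below 0.04 m and z of pan_center in the frame of scale_top between 0.029 and 0.041 m and angle between pan_center's own z axis and vertical below 0.1 rad and linear speed of pan below 0.03 m/s and contact force between the fingers and pan below 0.1 N and value of joint paddle below 0.1 rad); the robot touches nothing.
It fails at once if an ice cube is spilt onto the counter, outside the pan ((height (world z) of ice0_center below 0.03 m and horizontal distance between ice0_center and pan_center above 0.08 m) or (height (world z) of ice1_center below 0.03 m and horizontal distance between ice1_center and pan_center above 0.08 m) or (height (world z) of ice2_center below 0.03 m and horizontal distance between ice2_center and pan_center above 0.08 m) or (height (world z) of ice3_center below 0.03 m and horizontal distance between ice3_center and pan_center above 0.08 m) or (height (world z) of ice4_center below 0.03 m and horizontal distance between ice4_center and pan_center above 0.08 m)).
It fails at once if the pan is dropped onto the scale: let go of while its foot is more than 20 mm above the plate (horizontal distance between pan_center and scale_top below 0.1 m and z of pan_center in the frame of scale_top above 0.055 m and contact force between the fingers and pan below 0.05 N).
It fails at once if the squeeze bottle, can or remote is moved more than 40 mm (distance of any of squeeze_bottle, can, remote from where it was at the start of the episode above 0.04 m).
It also fails if it takes over 51 s, if anything falls off the work surface, if the arm or the gripper's body presses on something with over 40 N, if the wrist force passes 120 N, or if a joint passes its speed limit or range.

ROBOT

A 7-joint arm with a two-finger parallel gripper is mounted at the origin on the work surface. World frame = base frame: x ahead of the robot, y to its left, z up, the work surface at z = 0. Lengths are in m, angles in rad, forces in N, time in s.
With the tool pointing down it reaches from about 0.425 to 0.925 m from the base axis. Payload 6.8 kg.
Tool frame: the origin (TCP) lies midway between the tips of the shut fingers; the grasp point (between the pads) lies 19 mm behind it (grip_point_offset is the z of the grasp point in the tool frame, in m); z points along the fingers, y is the line along which they close (so a half turn about z gives the same grasp; the last joint's range is limited). The gripper opens to 85 mm and grips with 20 to 120 N. Pads are 22 mm wide; open, the fingers measure 114 mm over their backs; the gripper's body (76 mm by 85 mm) begins 54 mm behind the grasp point. The pads swing forward as they close: fully open they stand 13 mm farther back than shut.
Start: joints at [1.183, 0.477, 0.022, 1.555, -0.011, 1.109, -0.083], TCP at [0.186, -0.649, 0.231] pointing down, gripper open.
Joint ranges: [-2.96, 2.96], [-0.34, 2.1], [-1.41, 1.46], [0.24, 2.44], [-1.37, 4.51], [0.17, 1.92], [-2.96, 2.96]. Speed limits (rad/s): [2.39, 2.39, 3.14, 3.14, 3.14, 3.14, 3.14].

INTERFACE

Orientations are given as a rotation vector (axis times angle).
In Python, from bench import get_obs, grab_frame, calibration, hand_in, grip_point_offset gives the robot as it stands.
- The arm moves only by the shell command python3 -m pendant 'ROWS' [OPENING] [FORCE]. ROWS is a JSON object of lists of equal length, an entry for each row: "translation": the shift along the world's x, y, z in units of 25 mm (1.0 is 25 mm), a list of three; "delta_rot": the turn, a rotation vector about the world's x, y, z in units of 5 degrees (1.0 is 5 degrees), a list of three. In form: {"translation": [[dx, dy, dz], ...], "delta_rot": [[rx, ry, rz], ...]}. A call has 1 to 12 rows; each row is the pose to reach, as a shift and turn from the pose commanded when the call began; what a row does not reach only later rows make up. A row lasts 1/8 s, in which the tool goes at most 62.5 mm and 10.7 degrees, less where a joint would pass 70% of its speed; a pose out of reach is approached as far as the arm can. A call with a gripper value outside its range is refused whole. OPENING is the opening, from 0 (shut) to 1 (fully open), set as the call begins (- or left out, the last holds). The fingers move at their own pace and stop on an object; FORCE is the grip in N (left out, the last holds). Time passes only in rows, so rows that repeat a pose let the fingers close. It gives the time, the measured TCP pose, the force, the opening and the grip force at its end, in the units of the state.
- get_obs(): the state, without advancing time (a new reading comes with each control period).
- grab_frame(name): name is "scene" or "side" or "wrist"; returns (picture, depth): 480x640x3 uint8, red, green, blue; 480x640 float32, m along the optical axis (not along the pixel's ray), 0 where there is no reading.
- calibration(name): a dict with "K" (3x3 intrinsics, pixels), "k1" (the pictures are not rectified: a ray, as slopes to the right and down, at radius r is drawn at 1 + k1 r^2 times it, then the intrinsics apply), "rvec" (rotation vector, rad) and "tvec" (3), from world to camera coordinates, as OpenCV has them. Camera axes: x right, y down, z forward; pixel columns grow to the right and rows downward; lengths in m; the calibration is good to about 2 mm. A picture is of the moment at which its call begins: read the wrist's pose just before it. calibration takes no time and is no camera call; for the wrist camera it gives the pose at the moment of the call.
- hand_in(): hands the job in; it is judged then, once.
The state is a dict: "clock": time; "joints": joint angles; "qvel": joint speeds; "tau": joint torques, N m; "tcp_pos": TCP position; "orientation": TCP orientation; "contact_force": force on the tool from outside, world axes, zero at the start; "moment": the same for the moment, N m; "grip_width": finger opening in m; "gripper_force": force on a finger pad.
Only numpy, scipy, OpenCV 4.12 (cv2) and the standard library are available. Lean on these libraries where they do the work, as an engineer would, in place of code of your own. Each camera call takes 0.05 s, during which the arm holds its last target. There are 200 camera calls.

## Working session

There is one attempt and no reset: what is moved stays moved. The work goes in short steps, Python scripts to look and compute and a shell command to move; the robot and the scene stay as the last step left them, time stands still between calls to the robot, and variables do not carry over. Pictures are saved under pics/ and viewed, at most 10 in all, crops included, and the job is handed in when it is done.

```bash
mkdir -p pics
cat > h.py <<'E'
import numpy as np, cv2
from bench import *
def save(n,img,f): cv2.imwrite(f'pics/{f}.png',img[:,:,::-1])
def cloud(name):
    c=calibration(name); im,d=grab_frame(name)
    K=np.array(c["K"],float)
    v,u=np.mgrid[0:480,0:640]
    k1=c["k1"]; xd=(u-K[0,2])/K[0,0]; yd=(v-K[1,2])/K[1,1]
    x,y=xd.copy(),yd.copy()
    for _ in range(10):
        s=1+k1*(x*x+y*y); x=xd/s; y=yd/s
    P=np.stack([x*d,y*d,d],-1)
    R=cv2.Rodrigues(np.array(c["rvec"],float))[0]; t=np.array(c["tvec"],float).ravel()
    W=(P-t)@R
    W[d==0]=np.nan
    return im,W
E
python3 - <<'E'
from h import *
for n in("scene","side"):
    im,W=cloud(n); save(n,im,n); np.savez(f'{n}.npz',im=im,W=W)
o=get_obs(); print(o); print(grip_point_offset)
c=calibration("scene");print(c);print(calibration("side"))
E
```

```text
{'clock': 0.1, 'joints': array([ 1.18291646,  0.47774204,  0.02232985,  1.55632278, -0.0115038 ,
        1.10930219, -0.08309288]), 'qvel': array([ 1.10596814e-03, -1.11564370e-03,  1.24584322e-03, -3.47191791e-03,
       -1.50054695e-03, -1.59472045e-03,  3.96432851e-06]), 'tau': array([ 4.55069370e-03, -5.97766435e+01,  1.61404364e+00, -2.81956905e+01,
        1.29159138e-02,  5.08421494e-03, -5.73799738e-06]), 'tcp_pos': array([ 0.18625238, -0.64825213,  0.23041877]), 'orientation': array([-3.10929990e+00, -4.37878299e-01,  5.32047495e-04]), 'contact_force': array([-0.48074016, -1.19559065, -0.78322746]), 'moment': array([ 0.00187248,  0.02166446, -0.00125862]), 'gripper_force': 0.0, 'grip_width': 0.08519135892797507}
-0.0187
{'K': array([[584.61145069,   0.        , 322.61038291],
       [  0.        , 584.61145069, 246.63602197],
       [  0.        ,   0.        ,   1.        ]]), 'k1': -0.09212426476980959, 'rvec': array([ 2.17815725,  1.20176872, -0.46402206]), 'tvec': array([-0.28631942, -0.26173709,  1.6345434 ])}
{'K': array([[462.41138434,   0.        , 315.1889088 ],
       [  0.        , 462.41138434, 238.51297163],
       [  0.        ,   0.        ,   1.        ]]), 'k1': -0.12401246858581985, 'rvec': array([ 2.42084291, -0.47663749,  0.18344006]), 'tvec': array([-0.53868067,  0.28277851,  0.86369644])}
```

View pics/scene.png

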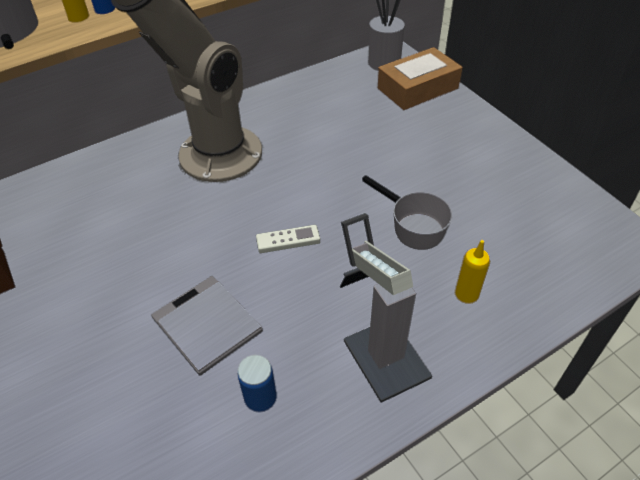

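View pics/side.png

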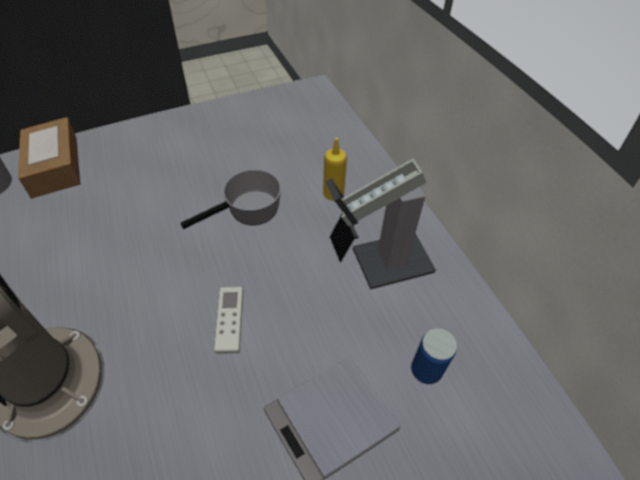

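The scene view shows the pan (rim about 422,212; handle end 366,180), the dispenser (lip about 362,245; foot 388,355), the scale (207,323), the remote (288,238), the can (257,383) and the bottle (472,275). The side view shows the same layout. Next I measure these from the depth.

Run:
```python
import numpy as np,cv2
for n in("scene","side"):
    z=np.load(n+'.npz');W=z['W'];im=z['im'].astype(int)
    print(n)
    # connected blobs above table
    m=(W[...,2]>0.012)&(W[...,0]>0.2)&(W[...,0]<1.2)&(abs(W[...,1])<0.8)
    c,l,s,_=cv2.connectedComponentsWithStats(m.astype(np.uint8))
    for i in range(1,c):
        if s[i,4]<150: continue
        p=W[l==i]; print(s[i], 'mean',p.mean(0).round(3),'min',np.percentile(p,1,axis=0).round(3),'max',np.percentile(p,99,axis=0).round(3))
    pts={'scene':dict(table=(150,250),handle_end=(366,180),handle2=(390,193),scale=(207,323),disp=(187,297),foot=(388,365)),
         'side':dict(table=(300,320),handle_end=(184,224),handle2=(220,208),scale=(337,415),disp=(291,440),lip=(345,207),paddle=(342,240))}[n]
    for k,(u,v) in pts.items(): print(k,np.nanmedian(W[v-1:v+2,u-1:u+2].reshape(-1,3),0).round(3))
```

```text
scene
[ 362  175   90   74 2247] mean [0.512 0.284 0.047] min [0.359 0.216 0.013] max [0.603 0.351 0.072]
[ 340  213   92  187 7488] mean [ 0.763 -0.     0.144] min [ 0.625 -0.052  0.012] max [0.855 0.057 0.289]
[ 256  225   64   26 1058] mean [ 0.391 -0.006  0.02 ] min [ 0.347 -0.076  0.013] max [0.433 0.067 0.026]
[ 455  240   35   61 1360] mean [0.75  0.244 0.095] min [0.719 0.228 0.014] max [0.769 0.275 0.176]
[ 152  276  110   98 5537] mean [ 0.512 -0.274  0.021] min [ 0.406 -0.357  0.012] max [ 0.603 -0.187  0.027]
[ 238  355   38   56 1636] mean [ 0.729 -0.258  0.088] min [ 0.689 -0.286  0.014] max [ 0.749 -0.226  0.118]
table [ 0.231 -0.299  0.   ]
handle_end [0.366 0.24  0.064]
handle2 [0.439 0.259 0.067]
scale [ 0.513 -0.272  0.022]
disp [ 0.421 -0.281  0.017]
foot [ 0.799 -0.005  0.017]
side
[ 323  138  113  149 8300] mean [0.733 0.027 0.147] min [ 0.622 -0.05   0.012] max [0.85  0.26  0.284]
[ 180  169  101   60 2288] mean [0.513 0.283 0.048] min [0.356 0.215 0.013] max [0.6   0.351 0.071]
[ 214  287   29   66 1555] mean [ 0.387 -0.009  0.019] min [ 0.346 -0.078  0.013] max [0.43  0.067 0.023]
[ 411  329   46   54 1758] mean [ 0.704 -0.262  0.089] min [ 0.682 -0.286  0.014] max [ 0.741 -0.227  0.117]
[ 264  357  136  123 9172] mean [ 0.5   -0.276  0.02 ] min [ 0.405 -0.357  0.012] max [ 0.597 -0.189  0.025]
table [ 0.525 -0.056 -0.002]
handle_end [0.358 0.237 0.064]
handle2 [0.448 0.258 0.06 ]
scale [ 0.512 -0.273  0.02 ]
disp [ 0.42  -0.282  0.014]
lip [ 0.636 -0.004  0.249]
paddle [0.645 0.012 0.132]
```

Run:
```python
import numpy as np,cv2
from scipy.optimize import least_squares
A=[np.load(n+'.npz')['W'].reshape(-1,3) for n in("scene","side")]
B=lambda p,x0,x1,y0,y1,z0,z1:p[(p[:,0]>x0)&(p[:,0]<x1)&(p[:,1]>y0)&(p[:,1]<y1)&(p[:,2]>z0)&(p[:,2]<z1)]
for p in A:
    r=B(p,.45,.65,.2,.4,.065,.08)
    s=least_squares(lambda q:np.hypot(r[:,0]-q[0],r[:,1]-q[1])-.0685,[.53,.285],loss='soft_l1',f_scale=.003);c=s.x
    h=B(p,.33,.455,.2,.33,.045,.085)
    d=cv2.fitLine(h[:,:2].astype(np.float32),cv2.DIST_HUBER,0,.01,.01).ravel()
    print('pan',c.round(4),len(r),'handle line',d.round(4),'from c',np.degrees(np.arctan2(*(c-h[:,:2].mean(0))[::-1])),np.degrees(np.arctan2(d[1],d[0])),'x range',h[:,0].min(),h[:,0].max(), h[:,2].max())
    s=B(p,.38,.63,-.38,-.16,.012,.03)[:,:2].astype(np.float32)
    print('scale rect',cv2.minAreaRect(s))
    f=B(p,.6,.9,-.12,.12,.01,.024)[:,:2].astype(np.float32); print('foot',cv2.minAreaRect(f))
    f=B(p,.6,.9,-.06,.06,.195,.3); print('chute rect',cv2.minAreaRect(f[:,:2].astype(np.float32)))
    f=B(p,.65,.9,-.06,.06,.195,.3)
    print('chute ax',cv2.fitLine(f[:,:2].astype(np.float32),cv2.DIST_HUBER,0,.01,.01).ravel())
    g=B(p,.6,.66,-.1,.1,.1,.3); 
    for z in np.arange(.1,.3,.02):
        q=g[abs(g[:,2]-z)<.01]; 
        if len(q): print(round(z,2),len(q),q.min(0).round(3),np.median(q,0).round(3),q.max(0).round(3))
```

```text
pan [0.5346 0.2831] 338 handle line [0.9746 0.2241 0.4094 0.2507] from c 13.97428145592859 12.949465 x range 0.3494711487969008 0.4548301782763851 0.07161522478888799
scale rect ((0.503099799156189, -0.2725622057914734), (0.1964036524295807, 0.16443398594856262), 9.377189636230469)
foot ((0.7794698476791382, 0.006395351141691208), (0.12206464260816574, 0.16180528700351715), 85.18666076660156)
chute rect ((0.7081465125083923, 0.011935185641050339), (0.06150584667921066, 0.18762050569057465), 85.36841583251953)
chute ax [ 0.987433   -0.15803804  0.7267915   0.00503834]
0.1 43 [ 0.632 -0.013  0.1  ] [0.639 0.017 0.105] [0.644 0.047 0.11 ]
0.12 66 [ 0.636 -0.014  0.111] [0.644 0.01  0.12 ] [0.649 0.046 0.13 ]
0.14 63 [ 0.642 -0.015  0.13 ] [0.651 0.007 0.14 ] [0.656 0.032 0.15 ]
0.16 35 [ 0.649 -0.017  0.15 ] [ 0.657 -0.001  0.157] [0.66  0.02  0.164]
0.18 27 [ 0.654 -0.022  0.171] [ 0.659 -0.013  0.176] [0.66  0.01  0.179]
0.2 22 [ 0.646 -0.007  0.193] [ 0.655 -0.005  0.205] [0.66  0.037 0.21 ]
0.22 210 [ 0.637 -0.007  0.21 ] [0.652 0.018 0.221] [0.66  0.046 0.229]
0.24 116 [ 0.628 -0.0
[... 804 characters left out ...]
.1  ] [0.635 0.017 0.105] [0.643 0.057 0.11 ]
0.12 185 [ 0.635 -0.014  0.11 ] [0.641 0.018 0.12 ] [0.648 0.055 0.13 ]
0.14 188 [ 0.64  -0.016  0.13 ] [0.648 0.017 0.14 ] [0.655 0.057 0.15 ]
0.16 172 [ 0.648 -0.016  0.15 ] [0.655 0.011 0.158] [0.66  0.053 0.17 ]
0.18 47 [ 0.651 -0.021  0.17 ] [ 0.658 -0.007  0.174] [0.66  0.032 0.19 ]
0.2 59 [ 0.641 -0.007  0.19 ] [ 0.652 -0.001  0.202] [0.66  0.037 0.21 ]
0.22 132 [ 0.635 -0.008  0.21 ] [0.653 0.001 0.221] [0.66  0.043 0.23 ]
0.24 73 [ 0.628 -0.006  0.23 ] [ 0.641 -0.003  0.24 ] [0.654 0.043 0.25 ]
0.26 68 [ 0.615 -0.005  0.25 ] [ 0.629 -0.002  0.26 ] [0.642 0.048 0.27 ]
0.28 188 [ 0.615 -0.004  0.27 ] [0.624 0.021 0.274] [0.633 0.05  0.28 ]
```

```bash
python3 -m pendant '{"translation":[[1.5,1.6,0.7],[3,3.2,1.4],[4.5,4.8,2.1],[6,6.4,2.8],[7,8,2.8],[8,9.6,2.8],[9,11.2,2.8],[10,12.8,2.8],[11,14.4,2.8],[11.8,16,2.8],[11.8,16,2.8],[11.8,16,2.8]],"delta_rot":[[0,0,1.5],[0,0,3],[0,0,4.5],[0,0,6],[0,0,7.5],[0,0,9],[0,0,10.5],[0,0,12],[0,0,13.5],[0,0,15],[0,0,16.5],[0,0,18]]}' 1 100; python3 -c "
from bench import *;print(get_obs()['joints'])"
```

```text
clock: 1.6
tcp_pos: [0.4814, -0.2479, 0.3009]
orientation: [-1.882, -2.514, 0.0]
contact_force: [-0.3, -1.0, -0.7]
grip_width: 0.0855
gripper_force: 0.0
[ 0.75111578  0.23103574 -0.46115759  1.763804    0.11071058  1.17316646
  0.54322038]
```

```bash
python3 -m pendant '{"translation":[[0,2,0],[0,4,0],[0,6,0],[0,8,0],[0,10,0],[-0.5,12,0],[-1,14,0],[-1.7,16,-0.7],[-2.4,18,-1.7],[-3.1,19.9,-2.7],[-3.1,19.9,-4],[-3.1,19.9,-4]],"delta_rot":[[0,0,1.5],[0,0,3],[0,0,4.5],[0,0,6],[0,0,7.5],[0,0,9],[0,0,10.5],[0,0,12],[0,0,13.5],[0,0,15],[0,0,16.5],[0,0,17.5]]}'
python3 - <<'E'
from h import *
im,W=cloud('wrist'); save(0,im,'w1'); o=get_obs(); print(o['tcp_pos'],o['orientation'],o['joints'])
p=W.reshape(-1,3); 
B=lambda x0,x1,y0,y1,z0,z1:p[(p[:,0]>x0)&(p[:,0]<x1)&(p[:,1]>y0)&(p[:,1]<y1)&(p[:,2]>z0)&(p[:,2]<z1)]
h=B(.34,.455,.2,.33,.045,.085)
print(len(h))
if len(h):
    print(h.min(0),h.max(0),np.median(h,0),cv2.fitLine(h[:,:2].astype(np.float32),cv2.DIST_HUBER,0,.01,.01).ravel())
E
```

```text
clock: 3.1
tcp_pos: [0.4019, 0.2482, 0.1988]
orientation: [0.378, -3.114, 0.002]
contact_force: [-0.5, -0.3, 0.2]
grip_width: 0.0853
gripper_force: 0.0
[0.40271444 0.2483964  0.19977332] [ 3.81610470e-01 -3.11501711e+00  1.26801982e-03] [ 0.15478895  0.3265366  -0.98125267  2.00595777  0.32552492  0.97794654
  0.82622582]
1938
[0.34918983 0.23695195 0.05344196] [0.45488334 0.27317264 0.0684536 ] [0.39754464 0.25380783 0.06585946] [0.9743776  0.22491841 0.3990725  0.2540298 ]
```

View pics/w1.png

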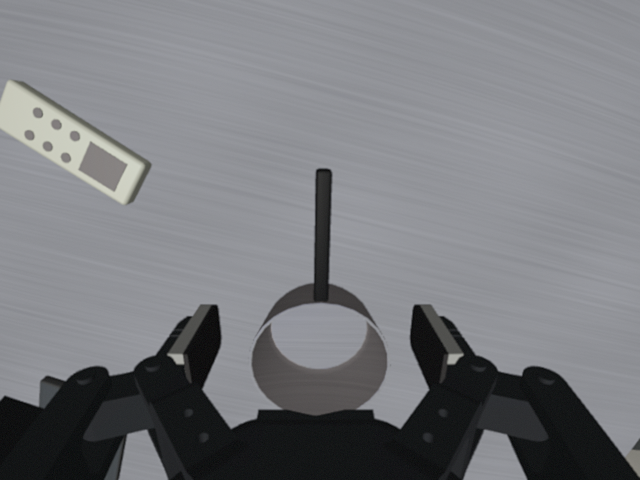

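The wrist view shows the handle (320,170 to 322,300) centred between the pads and the pan at (320,350). I'll descend and grip it.

```bash
python3 -m pendant '{"translation":[[0,0.15,-1.5],[0,0.15,-3],[0,0.15,-4.5],[0,0.15,-5.5],[0,0.15,-6.4],[0,0.15,-6.4],[0,0.15,-6.4]],"delta_rot":[[0,0,0],[0,0,0],[0,0,0],[0,0,0],[0,0,0],[0,0,0],[0,0,0]]}'
python3 -m pendant '{"translation":[[0,0,0],[0,0,0],[0,0,0],[0,0,0],[0,0,0],[0,0,0],[0,0,0],[0,0,0]],"delta_rot":[[0,0,0],[0,0,0],[0,0,0],[0,0,0],[0,0,0],[0,0,0],[0,0,0],[0,0,0]]}' 0 110
```

```text
clock: 4.03
tcp_pos: [0.4044, 0.2529, 0.0421]
orientation: [-0.369, 3.119, 0.001]
contact_force: [-0.0, 1.1, 0.1]
grip_width: 0.0854
gripper_force: 0.0
clock: 5.03
tcp_pos: [0.4038, 0.2526, 0.0414]
orientation: [0.37, -3.12, -0.0]
contact_force: [-1.5, -0.1, 5.3]
grip_width: 0.0122
gripper_force: 107.4
```

```bash
python3 -m pendant '{"translation":[[0,0,0.4],[0,0,0.8],[0,0,1.3],[0,0,1.8],[0,0,2.1],[0,0,2.1],[0,0,2.1]],"delta_rot":[[0,0,0],[0,0,0],[0,0,0],[0,0,0],[0,0,0],[0,0,0],[0,0,0]]}'
python3 -m pendant '{"translation":[[0.05,-0.2,0],[0.2,-0.8,0],[0.4,-1.4,0],[0.6,-2,0],[0.8,-2.7,0],[0.9,-3.3,0],[1.1,-3.9,0],[1.3,-4.5,0],[1.45,-5.1,0],[1.5,-5.4,0],[1.5,-5.4,0],[1.5,-5.4,0]],"delta_rot":[[0,0,-0.4],[0,0,-1.6],[0,0,-2.8],[0,0,-4],[0,0,-5.2],[0,0,-6.4],[0,0,-7.6],[0,0,-8.8],[0,0,-10],[0,0,-10.7],[0,0,-10.7],[0,0,-10.7]]}'
cat > pan.py <<'E'
from h import *
from scipy.optimize import least_squares
import sys
o=get_obs(); print(o['clock'],o['tcp_pos'].round(4),o['orientation'].round(3),o['contact_force'].round(1),o['joints'].round(2))
R=cv2.Rodrigues(o['orientation'])[0]; g=-R[:,0]  # pan forward dir ~ -tool x
ax=o['tcp_pos']+.135*g; print('expected axis',ax.round(4),'yaw',np.degrees(np.arctan2(R[1,0],R[0,0]))+180)
for n in sys.argv[1:]:
    im,W=cloud(n); save(0,im,f"{n}_{o['clock']:.1f}")
    p=W.reshape(-1,3); rz=o['tcp_pos'][2]+.0286
    d=np.hypot(p[:,0]-ax[0],p[:,1]-ax[1])
    r=p[(d>.055)&(d<.085)&(p[:,2]>rz-.012)&(p[:,2]<rz+.012)]
    # keep away from handle
    if len(r)<30: print(n,'few',len(r)); continue
    s=least_squares(lambda q:np.hypot(r[:,0]-q[0],r[:,1]-q[1])-.0685,ax[:2],loss='soft_l1',f_scale=.003).x
    top=r[r[:,2]>np.percentile(r[:,2],60)]
    # top-edge heights by angle bin -> tilt
    a=np.degrees(np.arctan2(r[:,1]-s[1],r[:,0]-s[0])); 
    print(n,'axis',s.round(4),'rim z by sector',[(int(b),round(float(np.percentile(r[abs((a-b+180)%360-180)<25,2],97)),4)) for b in range(-180,180,45) if (abs((a-b+180)%360-180)<25).sum()>8])
E
python3 pan.py scene side
```

```text
clock: 5.9
tcp_pos: [0.4038, 0.2522, 0.0936]
orientation: [0.37, -3.119, 0.0]
contact_force: [-0.1, -0.7, -1.5]
grip_width: 0.0122
gripper_force: 107.3
clock: 7.4
tcp_pos: [0.4413, 0.1182, 0.0939]
orientation: [-1.071, -2.953, -0.001]
contact_force: [0.0, 0.1, -1.8]
grip_width: 0.0119
gripper_force: 107.4
7.4 [0.4413 0.1182 0.0939] [-1.071e+00 -2.953e+00 -1.000e-03] [ 0.   0.1 -1.8] [ 0.14  0.39 -0.63  2.15  0.36  0.7   0.14]
expected axis [0.545  0.0317 0.0938] yaw 320.13723172580774
scene axis [0.5454 0.0308] rim z by sector [(-180, 0.1245), (-135, 0.1244), (-90, 0.1235), (-45, 0.1231), (0, 0.1221), (90, 0.124), (135, 0.1239)]
side axis [0.544  0.0301] rim z by sector [(-180, 0.1228), (-135, 0.1219), (-90, 0.1222), (-45, 0.1215), (0, 0.1215), (45, 0.1218), (90, 0.1223), (135, 0.1225)]
```

```bash
python3 -m pendant '{"translation":[[0.3,0,0],[0.7,-0.1,0],[1.1,-0.1,0],[1.4,-0.2,0],[1.65,-0.2,0],[1.9,-0.2,0],[1.9,-0.2,0],[1.9,-0.2,0],[1.9,-0.2,0],[1.9,-0.2,0],[1.9,-0.2,0],[1.9,-0.2,0]],"delta_rot":[[0,0,0],[0,0,0],[0,0,0],[0,0,0],[0,0,0],[0,0,0],[0,0,0],[0,0,0],[0,0,0],[0,0,0],[0,0,0],[0,0,0]]}'
python3 pan.py scene side; ls pics
python3 - <<'E'
import cv2,glob
a=cv2.imread(sorted(glob.glob('pics/scene_*'))[-1] if 0 else [f for f in glob.glob('pics/scene_*') if '7.4' not in f][0])
b=cv2.imread([f for f in glob.glob('pics/side_*') if '7.4' not in f][0])
a=cv2.resize(a[180:300,310:430],(400,400)); b=cv2.resize(b[150:270,280:440],(400,300)); b=cv2.copyMakeBorder(b,0,100,0,0,0)
cv2.imwrite('pics/pour.png',cv2.hconcat([a,b]))
E
```

```text
clock: 9.0
tcp_pos: [0.4888, 0.1124, 0.0938]
orientation: [-1.074, -2.952, 0.0]
contact_force: [-3.9, -0.5, -5.1]
grip_width: 0.0121
gripper_force: 107.9
9.0 [0.4888 0.1124 0.0938] [-1.074 -2.952  0.   ] [-3.9 -0.5 -5.1] [ 0.15  0.45 -0.61  2.05  0.38  0.75  0.18]
expected axis [0.5923 0.0256 0.0938] yaw 320.0136830070502
scene axis [0.5953 0.0238] rim z by sector [(-180, 0.1231), (-135, 0.1223), (-90, 0.1212), (-45, 0.1318), (0, 0.1336), (90, 0.1183), (135, 0.1226)]
side axis [0.5917 0.0228] rim z by sector [(-180, 0.121), (-135, 0.1209), (-90, 0.1198), (-45, 0.1326), (0, 0.1331), (45, 0.1196), (90, 0.1211), (135, 0.1212)]
scene.png
scene_7.4.png
scene_9.0.png
side.png
side_7.4.png
side_9.0.png
w1.png
```

View pics/pour.png

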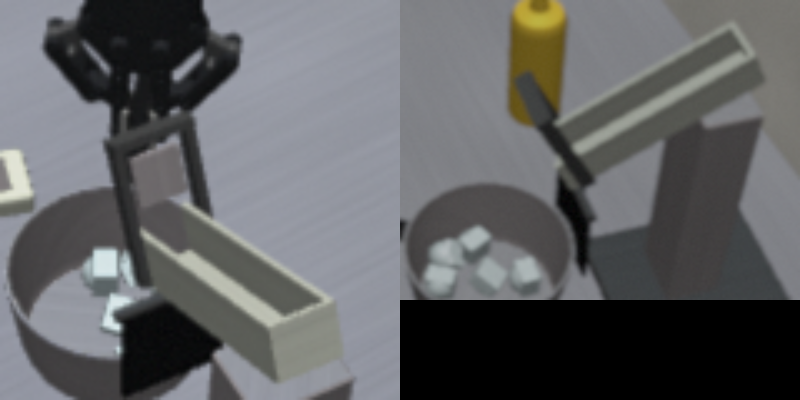

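All five cubes are in the pan (side crop about 420–545, 235–290) and the chute is empty. I'll back off and carry the pan to the scale.

```bash
python3 -m pendant '{"translation":[[-0.2,0,0],[-0.5,0,0],[-0.9,0,0],[-1.3,0,0],[-1.7,-0.1,0],[-1.9,-0.4,0],[-1.9,-0.9,0],[-1.9,-1.5,0],[-1.9,-2.2,0],[-1.9,-3,0],[-1.9,-3.8,0],[-1.9,-4.6,0]],"delta_rot":[[0,0,0],[0,0,0],[0,0,0],[0,0,0],[0,0,0],[0,0,0],[0,0,0],[0,0,0],[0,0,0],[0,0,0],[0,0,0],[0,0,0]]}'
python3 -m pendant '{"translation":[[0,-0.8,0],[0,-1.6,0],[-0.1,-2.4,0],[-0.2,-3.2,0],[-0.3,-4,0],[-0.5,-4.8,0],[-0.7,-5.5,0],[-0.9,-6.2,0],[-1.0,-6.8,0],[-1.1,-7.2,0],[-1.1,-7.2,0],[-1.1,-7.2,0]],"delta_rot":[[0,0,0],[0,0,0],[0,0,0],[0,0,0],[0,0,0],[0,0,0],[0,0,0],[0,0,0],[0,0,0],[0,0,0],[0,0,0],[0,0,0]]}'
python3 pan.py scene side
```

```text
clock: 10.6
tcp_pos: [0.4415, -0.0044, 0.0938]
orientation: [1.076, 2.952, -0.0]
contact_force: [-0.2, 0.1, -2.9]
grip_width: 0.0121
gripper_force: 108.1
clock: 12.1
tcp_pos: [0.4141, -0.182, 0.0938]
orientation: [1.073, 2.953, 0.001]
contact_force: [-1.1, 0.5, -3.1]
grip_width: 0.0119
gripper_force: 108.1
12.1 [ 0.4141 -0.182   0.0938] [1.073e+00 2.953e+00 1.000e-03] [-1.1  0.5 -3.1] [ 0.75  0.37 -0.56  2.16  0.31  0.69  0.86]
expected axis [ 0.5177 -0.2686  0.0938] yaw 320.0737466811475
scene axis [ 0.5182 -0.2696] rim z by sector [(-180, 0.1227), (-135, 0.1223), (-90, 0.1231), (-45, 0.1215), (0, 0.1223), (45, 0.1228), (90, 0.1232), (135, 0.1236)]
side axis [ 0.5161 -0.2692] rim z by sector [(-180, 0.1226), (-135, 0.1226), (-90, 0.1219), (-45, 0.1214), (0, 0.1215), (45, 0.1219), (90, 0.1221), (135, 0.1223)]
```

```bash
python3 -m pendant '{"translation":[[0,0,-0.2],[0,0,-0.5],[0,0,-0.8],[0,0,-1.0],[0,0,-1.1],[0,0,-1.15],[0,0,-1.18],[0,0,-1.2],[0,0,-1.2],[0,0,-1.2]],"delta_rot":[[0,0,0],[0,0,0],[0,0,0],[0,0,0],[0,0,0],[0,0,0],[0,0,0],[0,0,0],[0,0,0],[0,0,0]]}'
```

```text
clock: 13.45
tcp_pos: [0.4141, -0.1826, 0.064]
orientation: [1.073, 2.952, -0.0]
contact_force: [0.1, 0.7, -0.8]
grip_width: 0.0118
gripper_force: 108.2
```

```bash
python3 -m pendant '{"translation":[[0,0,-0.02],[0,0,-0.04],[0,0,-0.04],[0,0,-0.04]],"delta_rot":[[0,0,0],[0,0,0],[0,0,0],[0,0,0]]}'
python3 -m pendant '{"translation":[[0,0,0],[0,0,0],[0,0,0],[0,0,0],[0,0,0],[0,0,0]],"delta_rot":[[0,0,0],[0,0,0],[0,0,0],[0,0,0],[0,0,0],[0,0,0]]}' 0.7
python3 -m pendant '{"translation":[[0,0,0.3],[0,0,1],[0,0,2],[0,0,3],[0,0,4],[0,0,5],[0,0,5],[0,0,5]],"delta_rot":[[0,0,0],[0,0,0],[0,0,0],[0,0,0],[0,0,0],[0,0,0],[0,0,0],[0,0,0]]}'
python3 - <<'E'
from h import *
from scipy.optimize import least_squares
ims=[]
for n in('scene','side'):
    im,W=cloud(n); ims.append(im); p=W.reshape(-1,3)
    d=np.hypot(p[:,0]-.517,p[:,1]+.27); r=p[(d<.09)&(d>.05)&(p[:,2]>.085)&(p[:,2]<.1)]
    print(n,least_squares(lambda q:np.hypot(r[:,0]-q[0],r[:,1]-q[1])-.0685,[.517,-.27],loss='soft_l1',f_scale=.003).x,np.percentile(r[:,2],[50,97]))
a=cv2.resize(ims[0][170:410,130:450],(400,300)); b=cv2.resize(ims[1][140:470,200:460],(400,508)); a=cv2.copyMakeBorder(a,0,208,0,0,cv2.BORDER_CONSTANT)
save(0,cv2.hconcat([a,b]),'fin')
E
```

```text
clock: 13.95
tcp_pos: [0.4138, -0.1823, 0.0632]
orientation: [-1.073, -2.952, 0.001]
contact_force: [-4.4, 3.0, 7.5]
grip_width: 0.0119
gripper_force: 109.5
clock: 14.7
tcp_pos: [0.4139, -0.1825, 0.0628]
orientation: [-1.074, -2.952, -0.0]
contact_force: [-1.1, -0.2, -0.1]
grip_width: 0.0595
gripper_force: 0.0
clock: 15.7
tcp_pos: [0.4134, -0.1825, 0.1875]
orientation: [-1.074, -2.952, 0.0]
contact_force: [-0.2, 0.9, -0.2]
grip_width: 0.0597
gripper_force: 0.0
scene [ 0.51802811 -0.26999776] [0.09036624 0.09504738]
side [ 0.51577064 -0.26968543] [0.09021878 0.09351527]
```

View pics/fin.png

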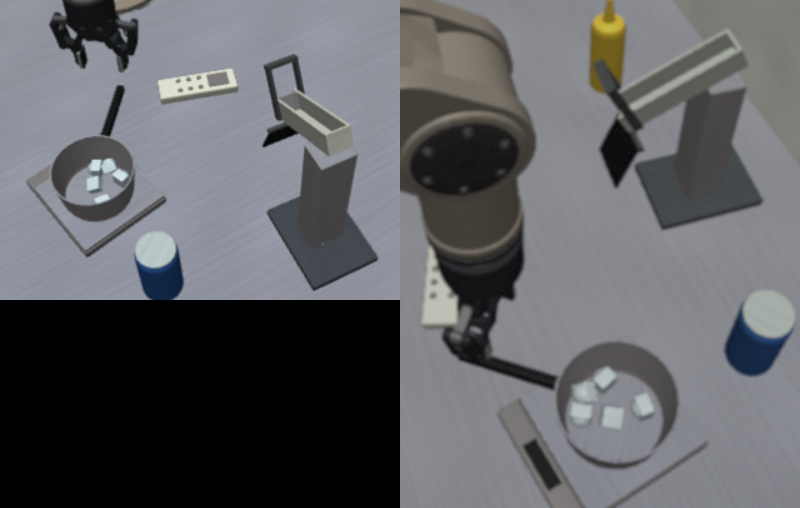

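The pan stands centred on the scale with five cubes inside (side crop about 615,405), the gripper is clear and the paddle has sprung back.

```bash
python3 -c "
from bench import *;print(hand_in())"
```

```text
the job is handed in; nothing more can be done
None
```

The pan is on the middle of the scale with all five ice cubes in it and nothing spilt; it is released, the bystanders are undisturbed, and the job was handed in after about 16 s of robot time (no verdict returned).

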